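Clear the seasoning carousel and hold the red jar at the pointer

ROBOT

A 7-joint arm with a two-finger parallel gripper is mounted at the origin on the work surface. World frame = base frame: x ahead of the robot, y to its left, z up, the work surface at z = 0. Lengths are in m, angles in rad, forces in N, time in s.
With the tool pointing down it reaches from about 0.4 to 0.85 m from the base axis. Payload 4.5 kg.
Tool frame: the origin (TCP) lies at the centre of the arm's flange, where the gripper is bolted on; the fingertips stand 173 mm ahead of it and the grasp point (between the pads) lies 155 mm ahead of it; z points along the fingers, y is the direction in which the jaws open and shut (so a half turn about z gives the same grasp; the last joint's range is limited). The gripper opens to 85 mm and grips with 20 to 120 N. Pads are 22 mm wide; open, the fingers measure 114 mm over their backs; the gripper's body (76 mm by 85 mm) begins 54 mm behind the grasp point. The pads swing forward as they close: fully open they stand 13 mm farther back than shut.
Start: joints at [-1.304, 0.689, -0.195, 1.565, 0.157, 0.902, -0.215], TCP at [0.144, 0.608, 0.405] pointing down, gripper open.
Joint ranges: [-3.01, 3.01], [-0.46, 2.08], [-1.47, 1.51], [0.13, 2.56], [-1, 4.14], [0.04, 2.09], [-2.66, 2.66]. Speed limits (rad/s): [2.57, 2.57, 3.14, 3.14, 3.14, 3.14, 3.14].

INTERFACE

Orientations are given as a 3x3 rotation matrix whose columns are the frame's x, y, z axes.
In Python, from plant import monitor, optics, bot gives the robot as it stands.
- The arm moves only by the tool jog_arm, never from a script. Its arguments are lists of equal length, an entry for each row: "delta_pos": the shift along the tool's x, y, z scaled (see below), a list of three; "rotation": the turn, a rotation vector about the tool's x, y, z scaled (see below), a list of three; "grip": the opening, from -1 (shut) to 1 (fully open), so that 0 is half open. A call has 1 to 20 rows; each row is the pose to reach, as a shift and turn from the pose commanded when the call began, along the tool's axes at that moment; what a row does not reach only later rows make up. The controller multiplies each number of a shift by 0.8 m and each number of a turn by pi/2 rad. A row lasts 1/8 s, in which the tool goes at most 62.5 mm and 10.7 degrees, less where a joint would pass 70% of its speed; a pose out of reach is approached as far as the arm can. A call with a number of a shift or a turn outside -1 to 1 is refused whole. A call with a gripper value outside its range is refused whole. The fingers move at their own pace and stop on an object; "newtons" is the grip in N (left out, the last holds). Time passes only in rows, so rows that repeat a pose let the fingers close. It gives the time, the measured TCP pose, the force and the opening at its end, in the units of the state.
- monitor.sense(): the state, without advancing time (a new reading comes with each control period).
- optics.capture(name): name is "scene" or "top"; returns a dict with "image" (400x640x3 uint8, blue, green, red), "depth" (400x640 float32, m along the optical axis (not along the pixel's ray), 0 where there is no reading), "fx", "fy", "cx", "cy" (pixels), "position" and "rotation" of the camera in the world. Camera axes: x right, y down, z forward; pixel columns grow to the right and rows downward; lengths in m; the calibration is good to about 2 mm. A picture is of the moment at which its call begins.
- bot.finish_job(): hands the job in, once; it reports no verdict.
The state is a dict: "time": time; "qpos": joint angles; "qd": joint speeds; "effort": joint torques, N m; "eef_pos": TCP position; "tcp_rot": TCP orientation; "wrist_force": force on the tool from outside, world axes, zero at the start; "moment": the same for the moment, N m; "finger_gap": finger opening in m.
Only numpy, scipy, OpenCV 4.12 (cv2) and the standard library are available. Lean on these libraries where they do the work, as an engineer would, in place of code of your own. Each camera call takes 0.05 s, during which the arm holds its last target.

TASK

Clear the two crumpled paper balls off the seasoning carousel into the black scrap box. Then turn the carousel until the red-lidded jar stands right at the brass pointer, and finish with the gripper closed on that jar's lid, holding the carousel still there without letting go. Leave the soup bowl, the rice bowl and the tea cup where they are.

Things in the scene. Friction and masses are not known exactly. Their poses are not given: they have to be found in the camera images.
- plate_center (a point): centre of the carousel's round dark turning plate (diameter 260 mm, red edge), on its turning axis, at the plate's top face, 24 mm above the table. Three jars (red, white and black lids, same size) are fixed on the plate 120 degrees apart, their axes 100 mm from its axis. Its middle is free but for the two paper balls.
- carousel_base: round wooden foot of the carousel, diameter 274 mm, top 12 mm above the table, fixed to the table, in a new place and heading each time; origin on the turning axis at table height, its x axis towards the brass pointer, z up.
- turntable (a joint): angle of the turning plate in rad, growing anticlockwise seen from above; it reads 0 (or 2 pi, the same place a turn on) when the red-lidded jar stands exactly at the brass pointer. It turns either way by more than a full turn from any start (stops at -7 and +13) against about 0.05 N m of friction, and stays where it is left.
- red_lid (a point): centre of the top face of the red lid of the marked jar, 72 mm above the table. The lid is a disc of diameter 44 mm and height 16 mm, on a round jar of diameter 42 mm; jar and lid together are 48 mm high and do not come off the plate.
- front_spot (a point): the point where the centre of the red lid's top face lies when the red jar stands exactly at the pointer: 100 mm from the turning axis on the line to the pointer, 72 mm above the table. It does not turn with the plate.
- pointer (a point): round outer end of the brass pointer, a flat brass bar 22 mm wide that sticks out of the carousel's wooden foot, top 12 mm above the table, 184 mm from the turning axis. It does not turn with the plate.
- paper_a: first crumpled white paper ball, a hard lump 30 mm across and 34 mm high with a flat underside, 15 g; origin at the centre of its underside, z up at the start. It lies on the plate near its middle.
- paper_a_center (a point): centre of the first paper ball, 17 mm above its underside.
- paper_b: second crumpled white paper ball, like the first, lying on the plate about 45 to 65 mm from it (centre to centre).
- paper_b_center (a point): centre of the second paper ball.
- scrap_box: open black plastic scrap box, 130 x 130 mm outside and 65 mm high, 6 mm floor, walls 6 mm, fixed to the table; origin at the centre of its underside, z up. On the left or right of the carousel.
- soup_bowl: red lacquer soup bowl, diameter 112 mm, height 65 mm, loose; origin at the centre of its underside. On the side of the carousel where the scrap box is not. Leave it alone.
- rice_bowl: white rice bowl with coloured flowers, diameter 120 mm, height 62 mm, loose, beyond the carousel; origin at the centre of its underside. Leave it alone.
- tea_cup: blue tea cup, diameter 68 mm, height 70 mm, loose, beyond the carousel; origin at the centre of its underside. Leave it alone.

How it is judged:
By the outcome, as a careful person would: the job done as asked, in the order asked, and still so for the second after the job is handed in, while the arm keeps its last pose, push and grip.
It also fails if it takes over 69 s, if anything falls off the work surface, if the arm or the gripper's body presses on something with over 40 N, if the wrist force passes 120 N, or if a joint passes its speed limit or range.

## Working session

There is one attempt and no reset: what is moved stays moved. The work goes in short steps, Python scripts to look and compute and a tool call to move; the robot and the scene stay as the last step left them, time stands still between calls to the robot, and variables do not carry over. Pictures are saved under pics/ and viewed, and the job is handed in when it is done.

Besides the shell and the picture viewer there is one more tool, called after "Emit:" by a JSON object that holds its "fn" and its "kwargs", one argument or row to a line. jog_arm: Moves the arm, as the interface text tells. Shifts and turns lie within -1 to 1; 1 stands for 0.8 m of shift or pi/2 rad of turn. Its arguments: {"type":"object","properties":{"delta_pos":{"type":"array"},"rotation":{"type":"array"},"grip":{"type":"array"},"newtons":{"type":"number"}},"required":["delta_pos","rotation","grip"]}

```bash
ls; mkdir -p pics
python3 - <<'E'
from plant import monitor, optics, bot
import cv2,numpy as np
s=monitor.sense()
for k,v in s.items(): print(k,np.round(v,4).tolist())
for n in("scene","top"):
    c=optics.capture(n); cv2.imwrite(f"pics/{n}0.png",c["image"])
    print(n,c["fx"],c["fy"],c["cx"],c["cy"],c["position"],np.round(c["rotation"],4).tolist())
E
```

```text
pics
time 0.0
qpos [-1.3042, 0.69, -0.1945, 1.5664, 0.1573, 0.9025, -0.2151]
qd [0.0005, -0.0013, 0.0009, -0.0007, 0.0001, 0.0006, 0.0003]
effort [0.0007, -53.9624, -1.2656, -15.8545, 0.0094, 0.0095, 0.0]
eef_pos [0.1441, 0.6078, 0.4039]
tcp_rot [[-0.973, 0.2306, -0.0003], [0.2306, 0.973, -0.0019], [-0.0001, -0.0019, -1.0]]
wrist_force [0.4671, -0.1367, 0.2852]
moment [0.0325, 0.0007, 0.0029]
finger_gap 0.0853
scene 512.9618808471433 512.9618808471433 308.9367999238388 205.53875676171384 [1.28865581 0.53625235 0.68425678] [[-0.6176, 0.4434, -0.6496], [0.7865, 0.3548, -0.5056], [0.0063, -0.8231, -0.5678]]
top 454.786452347428 454.786452347428 317.8705407051421 199.9855868588675 [0.53779941 0.00422865 1.17590381] [[0.0136, -0.999, 0.0416], [-0.9999, -0.0137, -0.002], [0.0026, -0.0416, -0.9991]]
```

View pics/top0.png

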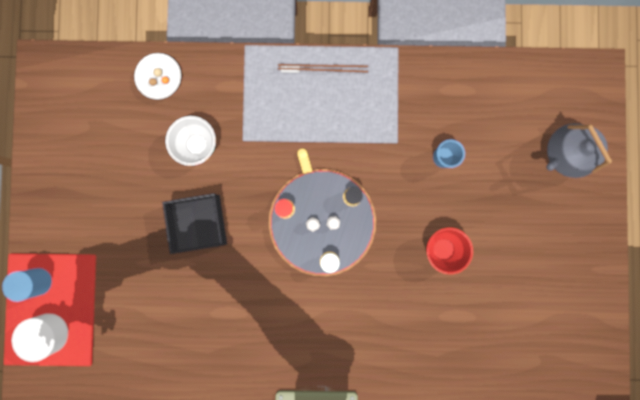

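View pics/scene0.png

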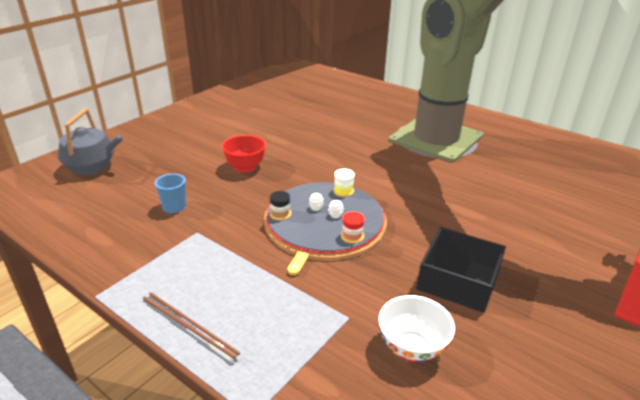

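The top view shows the plate around (322,221). The pointer tip is near (303,152), the red lid (284,209), white lid (330,262), black lid (352,195), and the balls (313,225) and (333,223). The scrap box is near (195,223), left of the carousel, and the soup bowl is at (450,251) on the right.

```bash
cat > h.py <<'E'
from plant import monitor, optics, bot
import cv2,numpy as np
def ray(c,u,v,z):
    d=c["rotation"]@np.array([(u-c["cx"])/c["fx"],(v-c["cy"])/c["fy"],1.])
    p=np.array(c["position"]); return p+d*(z-p[2])/d[2]
def blobs(m,amin=20):
    n,l,st,ce=cv2.connectedComponentsWithStats(m.astype(np.uint8))
    return [(st[i,4],ce[i],st[i,:4],l==i) for i in range(1,n) if st[i,4]>=amin]
def masks(c):
    im=c["image"]; h=cv2.cvtColor(im,cv2.COLOR_BGR2HSV); H,S,V=[h[...,i].astype(int) for i in range(3)]
    return dict(red=((H<6)|(H>174))&(S>190)&(V>120), white=(S<45)&(V>170), yellow=(H>20)&(H<32)&(S>110)&(V>130), black=(V<60), plate=(S<90)&(V>60)&(V<140)&(H>95)&(H<135))
E
python3 - <<'E'
from h import *
for n in("top","scene"):
    c=optics.capture(n); M=masks(c)
    for k,m in M.items():
        z={"red":.072,"white":.05,"yellow":.012,"black":.065,"plate":.024}[k]
        for a,ce,st,_ in blobs(m,25):
            u,v=ce
            if n=="top" and not(150<u<480 and 110<v<290): continue
            if n=="scene" and not(200<u<520 and 110<v<360): continue
            print(n,k,a,ce.round(1),st.tolist(),ray(c,u,v,z).round(4))
im=optics.capture("top")["image"][135:290,150:390]; cv2.imwrite("pics/topz.png",cv2.resize(im,None,fx=3.3,fy=3.3,interpolation=cv2.INTER_CUBIC))
im=optics.capture("scene")["image"][150:320,240:520]; cv2.imwrite("pics/scz.png",cv2.resize(im,None,fx=2.8,fy=2.8,interpolation=cv2.INTER_CUBIC))
E
```

```text
top white 1991 [190.1 140.3] [165, 116, 51, 50] [0.7291 0.3222 0.05  ]
top white 167 [333.2 223.4] [326, 217, 15, 14] [ 0.5273 -0.0367  0.05  ]
top white 158 [312.5 224.8] [306, 218, 15, 15] [0.5231 0.0143 0.05  ]
top white 523 [334.2 260.4] [319, 241, 34, 32] [ 0.4363 -0.0402  0.05  ]
top white 56 [293.7 258.7] [289, 251, 12, 15] [0.4391 0.0595 0.05  ]
top white 32 [306.  256.9] [303, 253, 9, 9] [0.4439 0.0293 0.05  ]
top yellow 48 [303.  158.2] [298, 149, 12, 24] [0.6932 0.0417 0.012 ]
top black 1668 [194.2 231.5] [165, 195, 61, 58] [0.503  0.3022 0.065 ]
top plate 187 [353.3 192.6] [345, 181, 18, 21] [ 0.6058 -0.0878  0.024 ]
top plate 72 [288.3 195.6] [281, 192, 14, 11] [0.5959 0.077  0.024 ]
top plate 942 [196.5 212.2] [175, 196, 47, 47] [0.5507 0.3086 0.024 ]
top plate 34 [333.1 214. ] [329, 212, 10, 6] [ 0.5508 -0.037   0.024 ]
top plate 27 [313.2 216.2] [308, 215, 11, 4] [0.5446 0.0131 0.024 ]
top plate 84 [330.9 248.4] [323, 245, 16, 10] [ 0.464  -0.0327  0.024 ]
scene red 1112 [243.9 151.9] [223, 136, 41, 36] [ 0.5051 -0.2787  0.072 ]
scene red 81 [352.4 224.3] [344, 220, 1
[... 923 characters left out ...]
61.7] [288, 251, 20, 22] [0.6885 0.0419 0.012 ]
scene black 61 [279.6 202.8] [272, 200, 16, 6] [ 0.6115 -0.0706  0.065 ]
scene black 2548 [464.5 254.9] [425, 228, 79, 55] [0.5264 0.3128 0.065 ]
scene black 1822 [453.6 288. ] [417, 265, 76, 47] [0.6215 0.3351 0.065 ]
scene plate 48 [333.8 196. ] [329, 191, 15, 9] [ 0.4664 -0.0306  0.024 ]
scene plate 74 [282.2 196.3] [272, 192, 18, 12] [ 0.5425 -0.1234  0.024 ]
scene plate 44 [311.4 211. ] [307, 207, 14, 7] [ 0.5469 -0.034   0.024 ]
scene plate 51 [331.2 218.3] [326, 214, 15, 8] [0.5417 0.017  0.024 ]
scene plate 27 [272.5 221.3] [269, 218, 10, 6] [ 0.6301 -0.076   0.024 ]
scene plate 87 [341.9 242.4] [336, 235, 18, 13] [0.5959 0.0837 0.024 ]
```

View pics/topz.png

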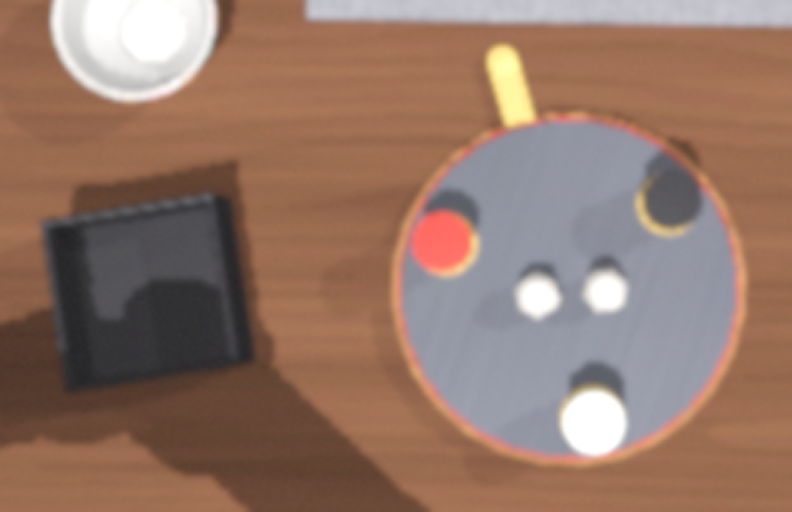

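View pics/scz.png

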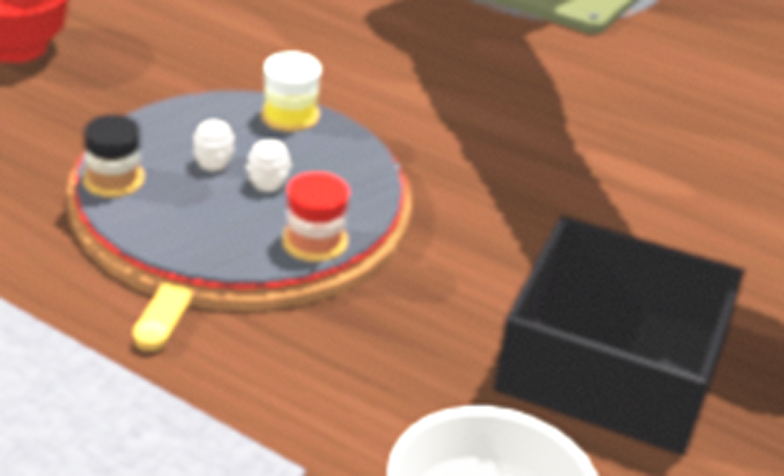

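```bash
cat >> h.py <<'E'
def circ(P):
    A=np.c_[2*P,np.ones(len(P))]; x=np.linalg.lstsq(A,(P**2).sum(1),rcond=None)[0]
    return x[:2],np.sqrt(x[2]+x[:2]@x[:2])
def topmeas(c):
    im=c["image"]; h=cv2.cvtColor(im,cv2.COLOR_BGR2HSV); H,S,V=[h[...,i].astype(int) for i in range(3)]
    roi=np.zeros(H.shape,bool); roi[140:290,255:390]=1
    out={}
    m=roi&(S<80)&(V>60)
    m=cv2.morphologyEx(m.astype(np.uint8),cv2.MORPH_CLOSE,np.ones((5,5)))
    b=max(blobs(m,500),key=lambda t:t[0])
    cn=max(cv2.findContours(b[3].astype(np.uint8),cv2.RETR_EXTERNAL,cv2.CHAIN_APPROX_NONE)[0],key=len)
    hull=cv2.convexHull(cn)[:,0]
    P=np.array([ray(c,u,v,.024)[:2] for u,v in cn[:,0]])
    ce,r=circ(P)
    for _ in range(5):
        d=np.abs(np.linalg.norm(P-ce,axis=1)-r); ce,r=circ(P[d<.004])
    out["plate"]=(ce,r,(d<.004).mean())
    rb=blobs(roi&((H<8)|(H>172))&(S>120)&(V>200),60)
    out["red"]=[(t[0],t[1].round(1),ray(c,*t[1],.072)[:2]) for t in rb]
    yb=blobs(roi&(H>17)&(H<34)&(S>80)&(V>170),60)
    out["yel"]=[(t[0],t[1].round(1),ray(c,*t[1],.012)[:2]) for t in yb]
    return out
E
python3 - <<'E'
from h import *
c=optics.capture("top"); o=topmeas(c)
for k,v in o.items(): print(k,v)
ce=o["plate"][0]
r=o["red"][0][2]; print("red dist",np.linalg.norm(r-ce),np.degrees(np.arctan2(*(r-ce)[::-1])))
for y in o["yel"]: print("yel",np.linalg.norm(y[2]-ce),np.degrees(np.arctan2(*(y[2]-ce)[::-1])))
# depth-based: balls, box
for n in("top","scene"):
    c=optics.capture(n); D=c["depth"]; v,u=np.mgrid[:400,:640]
    X=np.stack([(u-c["cx"])/c["fx"]*D,(v-c["cy"])/c["fy"]*D,D],-1)@np.array(c["rotation"]).T+c["position"]
    X[D==0]=np.nan
    d=np.linalg.norm(X[...,:2]-ce,axis=-1)
    m=(d<.125)&(X[...,2]>.036)&(X[...,2]<.09)
    print(n,"plate z",np.nanmedian(X[...,2][d<.07]))
    for t in blobs(m,15):
        Q=X[t[3]]; print(n,t[0],t[1].round(1),"mean",Q.mean(0).round(4),"mid",((Q.max(0)+Q.min(0))/2).round(4),"ztop",Q[:,2].max().round(4))
    m=(np.abs(X[...,0]-.52)<.12)&(np.abs(X[...,1]-.31)<.1)&(X[...,2]>.058)&(X[...,2]<.072)
    b=blobs(m,60)
    for t in b:
        Q=X[t[3]][:,:2].astype(np.float32); print(n,"box",t[0],cv2.minAreaRect(Q))
E
```

```text
plate (array([ 0.53044931, -0.00920239]), np.float64(0.12766847219737942), np.float64(0.8628048780487805))
red [(np.int32(239), array([283.2, 207.5]), array([0.56449575, 0.08594548]))]
yel [(np.int32(241), array([304.1, 160.7]), array([0.68693546, 0.03873488]))]
red dist 0.10105581479395488 70.31143705379876
yel 0.16366397289970644 17.03168833713279
top plate z 0.025197371791679468
top 261 [352.9 194.9] mean [ 0.5973 -0.0829  0.0721] mid [ 0.5983 -0.0836  0.0625] ztop 0.0783
top 259 [283.3 207.6] mean [0.5642 0.0856 0.0726] mid [0.5644 0.0852 0.0642] ztop 0.0785
top 124 [311.9 223.5] mean [0.5263 0.0159 0.0549] mid [0.5264 0.0158 0.0516] ztop 0.063
top 123 [332.4 222.1] mean [ 0.5305 -0.0346  0.0544] mid [ 0.5307 -0.034   0.0512] ztop 0.0645
top 266 [329.1 261.8] mean [ 0.4347 -0.0271  0.0721] mid [ 0.4341 -0.0281  0.0625] ztop 0.0796
top box 572 ((0.5243223905563354, 0.3093861937522888), (0.12990520894527435, 0.13160954415798187), 9.947683334350586)
scene plate z 0.023493196967923624
scene 363 [343.4 179.7] mean [ 0.4426 -0.0219  0.0605] mid [ 0.4366 -0.0268  0.0549] ztop 0.0738
scene 432 [279.2 202.2] mean [ 0.6051 -0.0772  0.0605] mid [ 0.5988 -0.0837  0.055 ] ztop 0.0739
scene 157 [315.4 200.3] mean [ 0.537  -0.0308  0.049 ] mid [ 0.5316 -0.0336  0.0476] ztop 0.0593
scene 162 [335.2 207.7] mean [0.5326 0.02   0.0489] mid [0.5296 0.0177 0.0476] ztop 0.0592
scene 485 [352.2 223.9] mean [0.5727 0.091  0.0613] mid [0.5654 0.0872 0.0549] ztop 0.0737
scene box 880 ((0.5247220396995544, 0.30971086025238037), (0.13618868589401245, 0.13014400005340576), 10.0730562210083)
```

```bash
cat >> h.py <<'E'
from scipy.spatial.transform import Rotation as Ro
def down(az):  # rotation with jaw (y) axis at azimuth az deg, tool down
    a=np.radians(az); y=np.array([np.cos(a),np.sin(a),0]); z=np.array([0,0,-1.]); return np.c_[np.cross(y,z),y,z]
def go(p,R=None,p0=None,R0=None):
    s=monitor.sense(); p0=np.array(s["eef_pos"]) if p0 is None else np.array(p0); R0=np.array(s["tcp_rot"]) if R0 is None else R0
    R=R0 if R is None else R
    print("d",((R0.T@(np.array(p)-p0))/.8).round(4).tolist(),"rot",(Ro.from_matrix(R0.T@R).as_rotvec()/(np.pi/2)).round(4).tolist())
E
python3 - <<'E'
from h import *
go((.42,.40,.36),down(40)); go((.528,.0165,.30),down(0)); go((.528,.0165,.204),down(0))
E
```

```text
d [-0.3955, -0.1736, 0.0558] rot [-0.0001, 0.0, 0.4074]
d [-0.6374, -0.6089, 0.1309] rot [-0.0001, 0.0, 0.8518]
d [-0.6374, -0.6089, 0.2509] rot [-0.0001, 0.0, 0.8518]
```

Emit:
{"fn": "jog_arm", "kwargs": {
  "delta_pos": [
    [-0.1,-0.04,0.014],
    [-0.2,-0.087,0.028],
    [-0.3,-0.13,0.042],
    [-0.396,-0.174,0.056],
    [-0.45,-0.27,0.07],
    [-0.5,-0.35,0.085],
    [-0.55,-0.44,0.1],
    [-0.6,-0.53,0.115],
    [-0.637,-0.609,0.131],
    [-0.637,-0.609,0.131],
    [-0.637,-0.609,0.131],
    [-0.637,-0.609,0.131],
    [-0.637,-0.609,0.131],
    [-0.637,-0.609,0.131]
  ],
  "rotation": [
    [0,0,0.1],
    [0,0,0.2],
    [0,0,0.3],
    [0,0,0.4],
    [0,0,0.5],
    [0,0,0.6],
    [0,0,0.7],
    [0,0,0.8],
    [0,0,0.852],
    [0,0,0.852],
    [0,0,0.852],
    [0,0,0.852],
    [0,0,0.852],
    [0,0,0.852]
  ],
  "grip": [0.3,0.3,0.3,0.3,0.3,0.3,0.3,0.3,0.3,0.3,0.3,0.3,0.3,0.3],
  "newtons": 25
}}

```text
time: 2.2
eef_pos: [0.5276, 0.017, 0.2999]
tcp_rot: [[0.0, 1.0, -0.0], [1.0, -0.0, 0.001], [0.001, -0.0, -1.0]]
wrist_force: [-0.3, 1.5, -0.8]
finger_gap: 0.0554
```

Emit:
{"fn": "jog_arm", "kwargs": {
  "delta_pos": [
    [0,0,0.05],
    [0,0,0.09],
    [0,0,0.12],
    [0,0,0.12],
    [0,0,0.12],
    [0,0,0.12],
    [0,0,0.12],
    [0,0,0.12],
    [0,0,0.12]
  ],
  "rotation": [
    [0,0,0],
    [0,0,0],
    [0,0,0],
    [0,0,0],
    [0,0,0],
    [0,0,0],
    [0,0,0],
    [0,0,0],
    [0,0,0]
  ],
  "grip": [0.3,0.3,0.3,0.3,-0.6,-0.6,-0.6,-0.6,-0.6],
  "newtons": 25
}}

```text
time: 3.32
eef_pos: [0.5281, 0.0171, 0.2051]
tcp_rot: [[-0.0, 1.0, 0.002], [1.0, 0.0, 0.001], [0.001, 0.002, -1.0]]
wrist_force: [-0.7, 1.6, 6.6]
finger_gap: 0.0289
```

Emit:
{"fn": "jog_arm", "kwargs": {
  "delta_pos": [
    [0,0,-0.04],
    [0,0,-0.08],
    [0,0,-0.12],
    [0.06,0,-0.12],
    [0.13,0,-0.12],
    [0.2,0,-0.12],
    [0.27,0,-0.12],
    [0.33,-0.002,-0.12],
    [0.365,-0.004,-0.12],
    [0.365,-0.004,-0.08],
    [0.365,-0.004,-0.03],
    [0.365,-0.004,0.01],
    [0.365,-0.004,0.01],
    [0.365,-0.004,0.01]
  ],
  "rotation": [
    [0,0,0],
    [0,0,0],
    [0,0,0],
    [0,0,0],
    [0,0,0],
    [0,0,0],
    [0,0,0],
    [0,0,0],
    [0,0,0],
    [0,0,0],
    [0,0,0],
    [0,0,0],
    [0,0,0],
    [0,0,0]
  ],
  "grip": [-0.6,-0.6,-0.6,-0.6,-0.6,-0.6,-0.6,-0.6,-0.6,-0.6,-0.6,-0.6,-0.6,-0.6]
}}

```text
time: 5.08
eef_pos: [0.5251, 0.3087, 0.1972]
tcp_rot: [[0.001, 1.0, 0.002], [1.0, -0.001, 0.001], [0.001, 0.002, -1.0]]
wrist_force: [0.2, 0.5, -0.5]
finger_gap: 0.029
```

Run:
```python
from h import *
a=optics.capture("scene")["image"]; 
cv2.imwrite("pics/s1.png",a)
c=optics.capture("top");cv2.imwrite("pics/t1.png",c["image"])
```

```text
(no output)
```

View pics/s1.png

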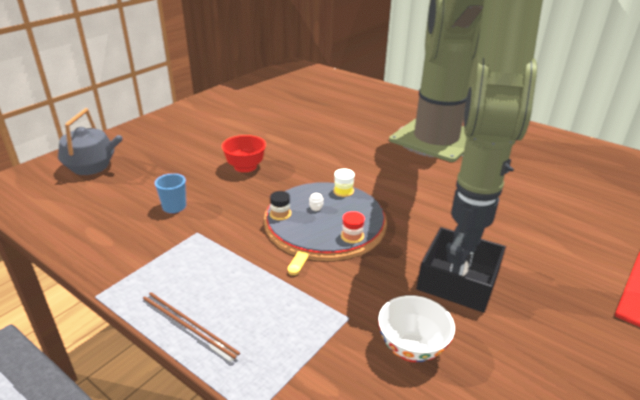

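View pics/t1.png

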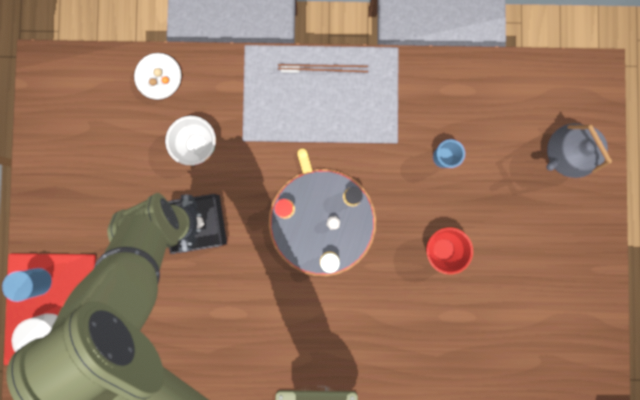

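The first ball is held inside the box, at about (463,268) in the scene view, and the plate did not move. I'll release it and go for the second.

Emit:
{"fn": "jog_arm", "kwargs": {
  "delta_pos": [
    [0,0,0],
    [0,0,0],
    [0,0,0],
    [0,0,-0.06],
    [0,0,-0.13],
    [-0.07,0.002,-0.13],
    [-0.14,0.003,-0.13],
    [-0.21,0.004,-0.13],
    [-0.28,0.006,-0.13],
    [-0.35,0.007,-0.13],
    [-0.4,0.007,-0.13],
    [-0.428,0.007,-0.13],
    [-0.428,0.007,-0.13],
    [-0.428,0.007,-0.13]
  ],
  "rotation": [
    [0,0,0],
    [0,0,0],
    [0,0,0],
    [0,0,0],
    [0,0,0],
    [0,0,0],
    [0,0,0],
    [0,0,0],
    [0,0,0],
    [0,0,0],
    [0,0,0],
    [0,0,0],
    [0,0,0],
    [0,0,0]
  ],
  "grip": [0.2,0.3,0.3,0.3,0.3,0.3,0.3,0.3,0.3,0.3,0.3,0.3,0.3,0.3]
}}

```text
time: 6.92
eef_pos: [0.5301, -0.0324, 0.2999]
tcp_rot: [[-0.001, 1.0, 0.0], [1.0, 0.001, 0.001], [0.001, 0.0, -1.0]]
wrist_force: [0.9, 0.2, -0.0]
finger_gap: 0.0554
```

Run:
```python
from h import *
a=optics.capture("scene")["image"]; t=optics.capture("top")["image"]
cv2.imwrite("pics/st2.png",np.hstack([a[120:320,230:520],t[120:320,130:420]]))
```

```text
(no output)
```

View pics/st2.png

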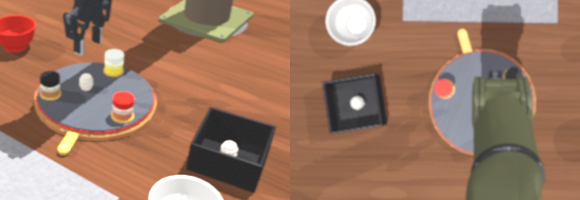

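The first ball sits in the middle of the box. Now the second.

Emit:
{"fn": "jog_arm", "kwargs": {
  "delta_pos": [
    [0,0,0.05],
    [0,0,0.09],
    [-0.001,0,0.116],
    [-0.001,0,0.116],
    [-0.001,0,0.116],
    [-0.001,0,0.116],
    [-0.001,0,0.116],
    [-0.001,0,0.116],
    [-0.001,0,0.116]
  ],
  "rotation": [
    [0,0,0],
    [0,0,0],
    [0,0,0],
    [0,0,0],
    [0,0,0],
    [0,0,0],
    [0,0,0],
    [0,0,0],
    [0,0,0]
  ],
  "grip": [0.3,0.3,0.3,0.3,-0.6,-0.6,-0.6,-0.6,-0.6]
}}

```text
time: 8.15
eef_pos: [0.5305, -0.0344, 0.2081]
tcp_rot: [[0.0, 1.0, 0.002], [1.0, -0.0, 0.001], [0.001, 0.002, -1.0]]
wrist_force: [-1.0, 0.7, 6.1]
finger_gap: 0.029
```

Emit:
{"fn": "jog_arm", "kwargs": {
  "delta_pos": [
    [0,0,-0.04],
    [0,0,-0.08],
    [0,0,-0.115],
    [0.06,0,-0.115],
    [0.13,0,-0.115],
    [0.2,0,-0.115],
    [0.27,0,-0.115],
    [0.34,-0.004,-0.115],
    [0.389,-0.006,-0.115],
    [0.389,-0.006,-0.115],
    [0.389,-0.006,-0.06],
    [0.389,-0.006,-0.009],
    [0.389,-0.006,-0.009],
    [0.389,-0.006,-0.009],
    [0.389,-0.006,-0.009],
    [0.389,-0.006,-0.009],
    [0.389,-0.006,-0.009],
    [0.389,-0.006,-0.05],
    [0.389,-0.006,-0.115]
  ],
  "rotation": [
    [0,0,0],
    [0,0,0],
    [0,0,0],
    [0,0,0],
    [0,0,0],
    [0,0,0],
    [0,0,0],
    [0,0,0],
    [0,0,0],
    [0,0,0],
    [0,0,0],
    [0,0,0],
    [0,0,0],
    [0,0,0],
    [0,0,0],
    [0,0,0],
    [0,0,0],
    [0,0,0],
    [0,0,0]
  ],
  "grip": [-0.6,-0.6,-0.6,-0.6,-0.6,-0.6,-0.6,-0.6,-0.6,-0.6,-0.6,-0.6,-0.6,0.2,0.3,0.3,0.3,0.3,0.3]
}}

```text
time: 10.52
eef_pos: [0.5247, 0.2763, 0.2988]
tcp_rot: [[0.0, 1.0, -0.003], [1.0, -0.0, -0.002], [-0.002, -0.003, -1.0]]
wrist_force: [0.2, -0.4, 0.4]
finger_gap: 0.0556
```

Run:
```python
from h import *
a=optics.capture("scene")["image"]; c=optics.capture("top"); t=c["image"]
cv2.imwrite("pics/st3.png",np.hstack([a[120:320,230:520],t[120:320,130:420]]))
for k,v in topmeas(c).items(): print(k,v)
```

```text
plate (array([ 0.53055443, -0.00927557]), np.float64(0.12762762450858436), np.float64(0.8615384615384616))
red [(np.int32(203), array([284.5, 207.3]), array([0.56495121, 0.08275976]))]
yel [(np.int32(239), array([304.1, 160.7]), array([0.686791 , 0.0387417]))]
```

View pics/st3.png

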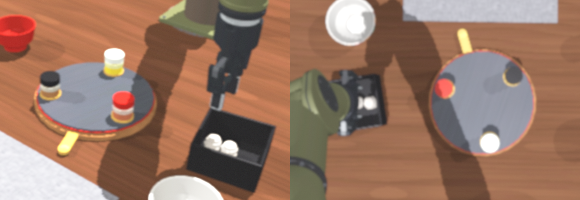

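Both balls are in the box and the plate is clear. Next I'll refine the pointer direction in both views.

Run:
```python
from h import *
print("q",np.round(monitor.sense()["qpos"],3))
C={}
for n,box in(("top",(285,140,325,172)),("scene",(280,245,315,278))):
    c=optics.capture(n); h=cv2.cvtColor(c["image"],cv2.COLOR_BGR2HSV); H,S,V=[h[...,i].astype(int) for i in range(3)]
    u0,v0,u1,v1=box; roi=np.zeros(H.shape,bool); roi[v0:v1,u0:u1]=1
    m=roi&(H>17)&(H<34)&(S>70)&(V>140)
    t=max(blobs(m,20),key=lambda t:t[0])
    vv,uu=np.nonzero(t[3]); P=np.array([ray(c,u,v,.012)[:2] for u,v in zip(uu,vv)])
    # plate and lids by depth
    D=c["depth"]; v,u=np.mgrid[:400,:640]
    X=np.stack([(u-c["cx"])/c["fx"]*D,(v-c["cy"])/c["fy"]*D,D],-1)@np.array(c["rotation"]).T+c["position"]; X[D==0]=np.nan
    d=np.linalg.norm(X[...,:2]-[.532,-.0085],axis=-1)
    L=[]
    for b in blobs((d<.13)&(X[...,2]>.064)&(X[...,2]<.085),40):
        Q=X[b[3]]; L.append(((Q.max(0)+Q.min(0))/2)[:2]); 
    L=np.array(L); ce=L.mean(0)
    az=lambda p:np.degrees(np.arctan2(p[1],p[0]))
    print(n,"lids",L.round(4).tolist(),"ce",ce.round(4),[az(l-ce).round(1) for l in L],[np.linalg.norm(l-ce).round(4) for l in L])
    w,e=np.linalg.eigh(np.cov((P-P.mean(0)).T)); ax=e[:,1]*np.sign(e[0,1])
    pr=(P-ce)@ax
    print(" pointer n",len(P),"mean",P.mean(0).round(4),"axis az",az(ax).round(1),"az from ce",az(P.mean(0)-ce).round(2),"tip r",np.linalg.norm(P-ce,axis=1).max().round(4), "width",np.ptp((P-ce)@[-ax[1],ax[0]]).round(4))
    for cc in([.5305,-.0092],[.532,-.0085]): print("   az from",cc,az(P.mean(0)-cc).round(2))
```

```text
q [-0.624  0.784  0.109  1.76  -0.136  0.595 -0.435]
top lids [[0.5983, -0.0843], [0.5644, 0.0853], [0.4341, -0.0281]] ce [ 0.5323 -0.009 ] [np.float64(-48.8), np.float64(71.2), np.float64(-169.0)] [np.float64(0.1001), np.float64(0.0996), np.float64(0.1)]
 pointer n 248 mean [0.6886 0.039 ] axis az 17.5 az from ce 17.09 tip r 0.1956 width 0.0283
   az from [0.5305, -0.0092] 16.96
   az from [0.532, -0.0085] 16.88
scene lids [[0.4333, -0.0266], [0.5986, -0.0836], [0.5656, 0.0869]] ce [ 0.5325 -0.0078] [np.float64(-169.2), np.float64(-48.9), np.float64(70.7)] [np.float64(0.101), np.float64(0.1006), np.float64(0.1003)]
 pointer n 273 mean [0.6894 0.0422] axis az 18.7 az from ce 17.65 tip r 0.2027 width 0.0282
   az from [0.5305, -0.0092] 17.91
   az from [0.532, -0.0085] 17.84
```

Run:
```python
from h import *
go((.5645,.086,.30),down(-19)); go((.5645,.086,.219),down(-19))
```

```text
d [-0.2384, 0.0488, 0.0001] rot [0.0012, -0.0011, 0.211]
d [-0.2386, 0.0486, 0.1014] rot [0.0012, -0.0011, 0.211]
```

Emit:
{"fn": "jog_arm", "kwargs": {
  "delta_pos": [
    [-0.06,0.01,0],
    [-0.12,0.025,0],
    [-0.18,0.037,0],
    [-0.2384,0.0488,0],
    [-0.2384,0.0488,0],
    [-0.2384,0.0488,0],
    [-0.2384,0.0488,0]
  ],
  "rotation": [
    [0,0,0.05],
    [0,0,0.1],
    [0,0,0.16],
    [0.001,-0.001,0.211],
    [0.001,-0.001,0.211],
    [0.001,-0.001,0.211],
    [0.001,-0.001,0.211]
  ],
  "grip": [0.55,0.55,0.55,0.55,0.55,0.55,0.55]
}}

```text
time: 11.6
eef_pos: [0.5638, 0.0876, 0.2984]
tcp_rot: [[0.323, 0.946, -0.003], [0.946, -0.323, -0.0], [-0.001, -0.003, -1.0]]
wrist_force: [-0.1, 0.3, -0.1]
finger_gap: 0.0662
```

Emit:
{"fn": "jog_arm", "kwargs": {
  "delta_pos": [
    [0,0,0.04],
    [0,0,0.08],
    [0,0,0.101],
    [0,0,0.101],
    [0,0,0.101],
    [0,0,0.101],
    [0,0,0.101],
    [0,0,0.101],
    [0,0,0.101]
  ],
  "rotation": [
    [0,0,0],
    [0,0,0],
    [0,0,0],
    [0,0,0],
    [0,0,0],
    [0,0,0],
    [0,0,0],
    [0,0,0],
    [0,0,0]
  ],
  "grip": [0.55,0.55,0.55,0.55,-0.2,-0.2,-0.2,-0.2,-0.2],
  "newtons": 25
}}

```text
time: 12.72
eef_pos: [0.5646, 0.0859, 0.2194]
tcp_rot: [[0.326, 0.945, 0.0], [0.945, -0.326, -0.001], [-0.0, 0.0, -1.0]]
wrist_force: [-1.2, -0.5, 6.6]
finger_gap: 0.0432
```

Run:
```python
from h import *
a=optics.capture("scene")["image"]
cv2.imwrite("pics/s4.png",cv2.resize(a[100:320,200:520],None,fx=2.4,fy=2.4))
s=monitor.sense(); print(s["eef_pos"],s["wrist_force"],s["moment"],np.round(s["qpos"],3))
```

```text
[0.56458894 0.08591728 0.21943796] [-0.88475423  0.36429347  6.33499049] [ 0.19994565  0.24159948 -0.08494828] [-0.291  0.901  0.102  1.864 -0.212  0.387 -0.362]
```

View pics/s4.png

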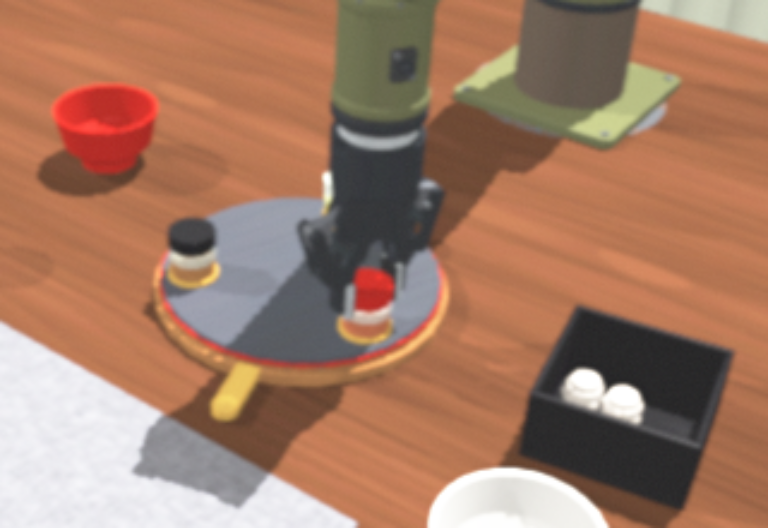

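The red lid is gripped (gap 43 mm) and both balls are visible in the box. Now the 54° clockwise arc about the turning axis. Tool x is radial and tool y is tangential.

Emit:
{"fn": "jog_arm", "kwargs": {
  "delta_pos": [
    [-0.0005,0.0109,0],
    [-0.0019,0.0217,0],
    [-0.0043,0.0324,0],
    [-0.0075,0.0428,0],
    [-0.0117,0.0528,0],
    [-0.0167,0.0625,0],
    [-0.0226,0.0717,0],
    [-0.0292,0.0803,0],
    [-0.0366,0.0884,0],
    [-0.0447,0.0958,0],
    [-0.0515,0.1011,0],
    [-0.0515,0.1011,0],
    [-0.0515,0.1011,0],
    [-0.0515,0.1011,0]
  ],
  "rotation": [
    [0,0,0.0556],
    [0,0,0.1111],
    [0,0,0.1667],
    [0,0,0.2222],
    [0,0,0.2778],
    [0,0,0.3333],
    [0,0,0.3889],
    [0,0,0.4444],
    [0,0,0.5],
    [0,0,0.5556],
    [0,0,0.6],
    [0,0,0.6],
    [0,0,0.6],
    [0,0,0.6]
  ],
  "grip": [-0.2,-0.2,-0.2,-0.2,-0.2,-0.2,-0.2,-0.2,-0.2,-0.2,-0.2,-0.2,-0.2,-0.2]
}}

```text
time: 14.52
eef_pos: [0.6273, 0.0202, 0.2195]
tcp_rot: [[0.956, 0.292, -0.001], [0.292, -0.956, -0.001], [-0.001, 0.001, -1.0]]
wrist_force: [-1.4, 0.3, 7.5]
finger_gap: 0.0433
```

Run:
```python
from h import *
s=monitor.sense(); print(s["eef_pos"],s["wrist_force"],s["moment"],s["finger_gap"])
p=np.array(s["eef_pos"])[:2]-[.532,-.0085]; print("tcp az",np.degrees(np.arctan2(p[1],p[0])),np.linalg.norm(p))
for n in("top","scene"):
    c=optics.capture(n); cv2.imwrite(f"pics/{n}5.png",c["image"])
    D=c["depth"]; v,u=np.mgrid[:400,:640]
    X=np.stack([(u-c["cx"])/c["fx"]*D,(v-c["cy"])/c["fy"]*D,D],-1)@np.array(c["rotation"]).T+c["position"]; X[D==0]=np.nan
    d=np.linalg.norm(X[...,:2]-[.532,-.0085],axis=-1)
    for b in blobs((d<.13)&(X[...,2]>.064)&(X[...,2]<.085),40):
        Q=X[b[3]]; l=((Q.max(0)+Q.min(0))/2)[:2]; q=l-[.532,-.0085]
        print(n,b[0],b[1].round(1),l.round(4),"az",np.degrees(np.arctan2(q[1],q[0])).round(2),"r",np.linalg.norm(q).round(4))
a=c["image"]; t=cv2.imread("pics/top5.png")
cv2.imwrite("pics/st5.png",cv2.resize(np.hstack([a[130:310,230:430],t[130:310,230:430]]),None,fx=2,fy=2,interpolation=cv2.INTER_CUBIC))
```

```text
[0.62731648 0.02019981 0.21947413] [-1.44002166  0.30361177  7.49489652] [ 0.09130488  0.36673869 -0.11433595] 0.04329536445480478
tcp az 16.757059314978992 0.09954351526723618
top 258 [361.6 231.6] [ 0.5088 -0.105 ] az -103.49 r 0.0992
scene 218 [369.7 192.4] [0.4606 0.0607] az 135.89 r 0.0994
scene 406 [307.3 220.6] [0.6285 0.0221] az 17.56 r 0.1013
```

View pics/st5.png

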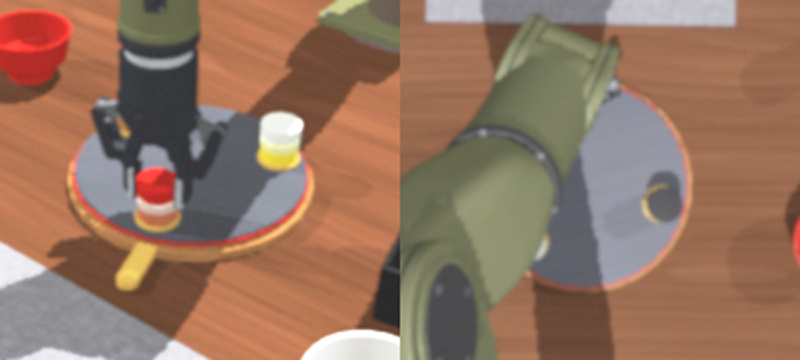

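The scene view shows the red jar gripped directly behind the pointer, with the pointer end near (297,268). The estimates of the jar's azimuth are 16.8° from the TCP, 16.5° from the black jar and 17.6° from the scene view. The pointer is at about 17.1°, so I'll nudge about 0.35° anticlockwise.

Emit:
{"fn": "jog_arm", "kwargs": {
  "delta_pos": [
    [0,-0.0008,0],
    [0,-0.0008,0],
    [0,-0.0008,0],
    [0,-0.0008,0],
    [0,-0.0008,0],
    [0,-0.0008,0]
  ],
  "rotation": [
    [0,0,-0.004],
    [0,0,-0.004],
    [0,0,-0.004],
    [0,0,-0.004],
    [0,0,-0.004],
    [0,0,-0.004]
  ],
  "grip": [-0.2,-0.2,-0.2,-0.2,-0.2,-0.2]
}}

```text
time: 15.38
eef_pos: [0.6271, 0.0209, 0.2195]
tcp_rot: [[0.955, 0.298, -0.001], [0.298, -0.955, -0.001], [-0.001, 0.001, -1.0]]
wrist_force: [-1.5, -0.5, 6.9]
finger_gap: 0.0434
```

Run:
```python
from h import *
s=monitor.sense(); print(s["time"],s["eef_pos"],s["wrist_force"],s["finger_gap"])
for C in([.532,-.0085],[.5323,-.009],[.5325,-.0078]):
    p=np.array(s["eef_pos"])[:2]-C; print("tcp az",np.degrees(np.arctan2(p[1],p[0])),np.linalg.norm(p))
for n in("top","scene"):
    c=optics.capture(n); C={"top":[.5323,-.009],"scene":[.5325,-.0078]}[n]
    D=c["depth"]; v,u=np.mgrid[:400,:640]
    X=np.stack([(u-c["cx"])/c["fx"]*D,(v-c["cy"])/c["fy"]*D,D],-1)@np.array(c["rotation"]).T+c["position"]; X[D==0]=np.nan
    d=np.linalg.norm(X[...,:2]-C,axis=-1)
    for b in blobs((d<.13)&(X[...,2]>.064)&(X[...,2]<.085),40):
        Q=X[b[3]]; l=((Q.max(0)+Q.min(0))/2)[:2]; q=l-C
        print(n,b[0],b[1].round(1),l.round(4),"az",np.degrees(np.arctan2(q[1],q[0])).round(2),"r",np.linalg.norm(q).round(4))
    h=cv2.cvtColor(c["image"],cv2.COLOR_BGR2HSV)
cv2.imwrite("pics/s6.png",cv2.resize(c["image"][130:310,220:520],None,fx=2.6,fy=2.6,interpolation=cv2.INTER_CUBIC))
```

```text
15.375 [0.62711121 0.02086923 0.21947045] [-1.52206208 -0.53452963  6.85507873] 0.04338905194493213
tcp az 17.160077743438265 0.09954242008062404
tcp az 17.48646188029816 0.09940490884448612
tcp az 16.857937456362606 0.09885952288623101
top 257 [361.8 231.3] [ 0.5089 -0.1048] az -103.75 r 0.0986
scene 215 [369.6 192.2] [0.4601 0.0612] az 136.37 r 0.1001
scene 393 [307.9 220.8] [0.6281 0.0222] az 17.42 r 0.1001
```

View pics/s6.png

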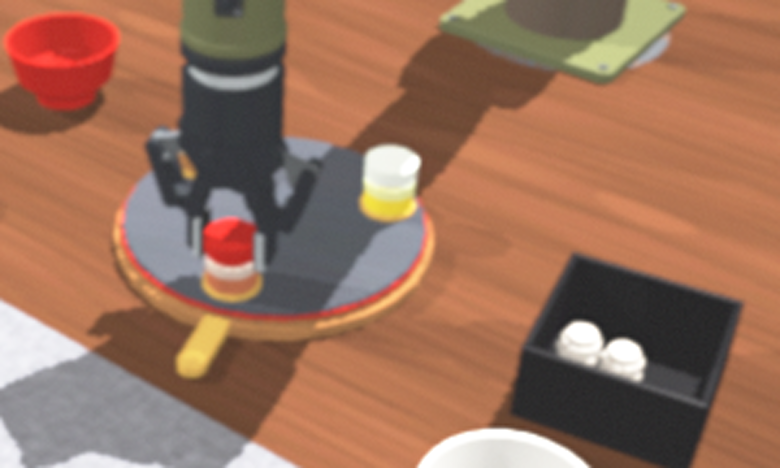

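The scene view shows the red jar in line with the pointer, the lid gripped and both balls in the box. Azimuth estimates run from 16.3° to 17.5° against about 17.1° for the pointer. Handing in.

```bash
python3 -c "
from plant import bot; print(bot.finish_job())"
```

```text
the job is handed in; nothing more can be done
None
```

I cleared both paper balls into the scrap box and turned the carousel about 54° clockwise by its red lid. I then handed the job in at about 15.5 s with the gripper still closed on the lid. No verdict was reported.

**Paper balls:** the last scene picture shows both lying in the box.

**Grip:** the finger gap is 43.4 mm on the 44 mm lid at a 25 N setting. There is a steady upward force of about 7 N on the wrist, well under the 120 N limit. It comes with the closed grip; I did not look into why.

**Alignment at the pointer:** the checks agree only to about 1°.

| Source | Azimuth |
|---|---|
| Red jar, from tool position | 17.2° |
| Red jar, scene view | 17.4° |
| Red jar, from black jar (top view) | 16.3° |
| Red jar, from white jar (scene view) | 16.4° |
| Pointer, top view | 17.1° |
| Pointer, scene view | 17.7° |

I aimed for 17.1° because the scene view of the pointer probably also takes in its side face, which would make it read high.

**Bowls and cup:** the arm never went near the soup bowl, rice bowl or tea cup. They look unmoved in the pictures, but I did not measure them again.

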